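# Hold the specimen lockbox unlocked with its key

### The job

Take the key that stands among the capped tubes in the white tube rack, leave the tubes in their wells, and push the key into the lock on the lid of the grey specimen lockbox, wiggling it past the sticky pins until its collar sits flush. Then turn it a quarter turn clockwise (seen from above) to draw the bolt, and finish while still gripping the key and holding it turned: the lock springs back if you let go.

Things in the scene. Friction and masses are not known exactly. Their poses are not given: they have to be found in the camera images.
- key: Steel key with a black plastic bow, upright in one of the rack's four wells, resting on its round collar (24 mm diameter, 4 mm thick). Origin: centre of the collar's underside; z up, x along the bow's and blade's width. The same after a half turn about z. About 45 g, 74 mm long in all.
- key_tip (a point): Lowest point of the key's blade, 34 mm below the collar's underside; axes as the key's. Below the collar comes a round neck 6 mm in diameter for 8 mm, then a flat steel blade 13 mm wide (x) and 5 mm thick (y) with a round nose.
- key_bow (a point): Centre of the key's black bow, 22 mm above the collar's underside; axes as the key's. The bow is 30 mm wide (x), 10 mm thick (y), 36 mm tall, starting on top of the collar: pinch it across its 10 mm thickness.
- rack: White plastic tube rack, 170 (x) by 220 (y) by 60 mm, fixed. Origin: centre of its underside. Four square wells, 17.7 mm wide, 45 mm deep, at (x, y) = (-55,-72), (-15,-24), (-55,24), (-15,72) mm: one holds the key, the others a loose tube each. Two rows of fixed capped tubes at x = 42 and 68 reach 45 mm above its top.
- tube_a: Closed glass tube, 15 mm diameter, 90 mm tall, white cap 18 mm; stands in a well of the rack and reaches 45 mm above its top. Origin: centre of its underside. Leave in its well.
- tube_b: Like tube_a, in another well.
- tube_c: Like tube_a, in another well.
- lockbox: Grey steel box, 200 (x) by 180 (y) by 100 mm, fixed. Origin: centre of its underside. The lock is in its lid at x = -35 mm, y = 0. A wire handle (24 mm high) and a loose jar (55 mm tall) stand on the lid beyond x = 30 mm.
- keyhole (a point): Centre of the keyhole on the lid's top face; z up, x along the slot. Fixed face plate, 5 mm thick: slot 15.5 (x) by 7.5 mm with 1 mm chamfers; under it the brass plug: slot 15 by 6.6 mm. Fully home the key's collar rests on the face (key origin at this point). The key can turn only with its collar within 3 mm of the face, and is then kept in.
- lock (a joint): Plug angle (rad): 0 at rest; grows clockwise seen from above to a hard stop at 1.57. A spring (0.025 to 0.10 N m) turns it back; it lags the blade by about 0.1. Two sticky pins in the ends of its slot jam a straight push (over 20 N) with the collar about 20 and 14 mm above the face; pressing at 5 to 15 N and rocking the key 1 to 2 mm to and fro along the slot frees it.
Things that resemble listed ones, but are neither listed nor needed, are in the scene too. What is shaped like the tube_c but red is not meant.

How it is judged:
On the way, in this order (a step that is already met when the one before it is completed fails the run):
1. the key is out of the rack and gripped (height (world z) of key_tip above 0.065 m and contact force between the fingers and key above 2 N), for 0.1 s.
2. the key is fully home in the lock, not yet turned (horizontal distance between key and keyhole below 0.004 m and z of key in the frame of keyhole below 0.0025 m and angle between key's own z axis and vertical below 0.1 rad and value of joint lock below 0.3 rad), for 0.1 s.
3. the key has turned the lock a quarter turn (horizontal distance between key and keyhole below 0.004 m and z of key in the frame of keyhole below 0.0025 m and angle between key's own z axis and vertical below 0.1 rad and value of joint lock above 1.31 rad), for 0.3 s.
At the end, for the whole second after the job is handed in: Collar on the lock's face (within 2.5 mm, centred within 4 mm, tilt under 0.1 rad), lock at 1.31 rad or more, fingers gripping the key (over 2 N), key bearing on the lockbox, tubes in their wells (moved under 30 mm, tilt under 0.3 rad) (all of step 3 and contact force between the fingers and key above 2 N and contact force between key and lockbox above 0.2 N and distance of each of tube_a, tube_b, tube_c from where it was at the start of the episode below 0.03 m and angle between each of tube_a, tube_b, tube_c's own z axis and vertical below 0.3 rad); the arm keeps its last pose, push and grip.
It fails at once if a tube is pulled out of its well or knocked over (distance of any of tube_a, tube_b, tube_c from where it was at the start of the episode above 0.03 m).
It also fails if it takes over 58 s, if anything falls off the work surface, if the arm or the gripper's body presses on something with over 40 N, if the wrist force passes 120 N, or if a joint passes its speed limit or range.

### The arm

A 6-joint arm with a two-finger parallel gripper is mounted at the origin on the work surface. World frame = base frame: x ahead of the robot, y to its left, z up, the work surface at z = 0. Lengths are in m, angles in rad, forces in N, time in s.
With the tool pointing down it reaches from about 0.275 to 0.85 m from the base axis. Payload 19 kg.
Tool frame: the origin (TCP) lies on the centre line of the jaws, within the pads' length; the fingertips stand 19 mm ahead of it and the grasp point (between the pads) is the TCP (tips_ahead is the distance from the TCP to the fingertips, in m); z points along the fingers, y is the direction in which the jaws open and shut (so a half turn about z gives the same grasp; the last joint's range is limited). The gripper opens to 85 mm and grips with 20 to 120 N. Pads are 22 mm wide; open, the fingers measure 114 mm over their backs; the gripper's body (76 mm by 85 mm) begins 54 mm behind the grasp point. The pads swing forward as they close: fully open they stand 13 mm farther back than shut.
Start: joints at [-1.27, 0.15, 1.437, -0, 1.554, -0.134], TCP at [0.242, -0.521, 0.25] pointing down, gripper open.
Joint ranges: [-2.8, 2.8], [-0.68, 2.1], [0.12, 2.68], [-1.39, 4.53], [0.16, 2.79], [-2.81, 2.81]. Speed limits (rad/s): [1.89, 1.89, 2.22, 3.01, 3.01, 3.01].

### API

Orientations are given as a unit quaternion [w, x, y, z].
In Python, from rig import * gives the robot as it stands.
- The arm moves only by the shell command python3 -m inch 'ROWS' [OPENING]. ROWS is JSON, a list of rows, each an object of numbers: "tx", "ty", "tz": the shift along the tool's x, y, z as a fraction of full scale; "roll": the turn about the tool's z as a fraction of full scale. A call has 1 to 12 rows; each row is the pose to reach, as a shift and turn from the pose commanded when the call began, along the tool's axes at that moment; what a row does not reach only later rows make up. Full scale, the value 1, is 15 cm for a shift and pi/2 rad for a turn. A row lasts 1/10 s, in which the tool goes at most 50 mm and 8.59 degrees, less where a joint would pass 70% of its speed; a pose out of reach is approached as far as the arm can. A call with a number of a shift or a turn outside -1 to 1 is refused whole. A call with a gripper value outside its range is refused whole. OPENING is the finger opening in mm, from 0 to 85.4, set as the call begins (- or left out, the last holds). The fingers move at their own pace and stop on an object; the grip force is fixed at half the most. Time passes only in rows, so rows that repeat a pose let the fingers close. It gives the time, the measured TCP pose, the force and the opening at its end, in the units of the state.
- observe(): the state, without advancing time (a new reading comes with each control period).
- camera(name): name is "scene" or "top" or "wrist"; returns (picture, depth): 384x512x3 uint8, red, green, blue; 384x512 float32, m along the optical axis (not along the pixel's ray), 0 where there is no reading.
- camera_params(name): a dict with "fov_y" (degrees; the focal length in pixels is half the picture's height over the tangent of half this angle, whatever the lens; pixels are square), "cx", "cy" (the principal point, pixels), "R" (3x3) and "t" (3): a world point X has camera coordinates R X + t. Camera axes: x right, y down, z forward; pixel columns grow to the right and rows downward; lengths in m; the calibration is good to about 2 mm. A picture is of the moment at which its call begins: read the wrist's pose just before it. camera_params takes no time and is no camera call; for the wrist camera it gives the pose at the moment of the call.
- hand_in(): hands the job in, once; it reports no verdict.
The state is a dict: "time": time; "joint_positions": joint angles; "qvel": joint speeds; "joint_torque": joint torques, N m; "tcp_pos": TCP position; "orientation": TCP orientation; "ft_force": force on the tool from outside, world axes, zero at the start; "torque": the same for the moment, N m; "width": opening from 0.0 (shut) to 1.0 (fully open).
Only numpy, scipy, OpenCV 4.12 (cv2) and the standard library are available. Lean on these libraries where they do the work, as an engineer would, in place of code of your own. Each camera call takes 0.05 s, during which the arm holds its last target.

## Working session

There is one attempt and no reset: what is moved stays moved. The work goes in short steps, Python scripts to look and compute and a shell command to move; the robot and the scene stay as the last step left them, time stands still between calls to the robot, and variables do not carry over. Pictures are saved under pics/ and viewed, and the job is handed in when it is done.

```bash
ls; mkdir -p pics; python3 - <<'E'
from rig import *
import cv2
print(observe())
for n in ("scene","top"):
    p,d=camera(n); cv2.imwrite(f"pics/{n}0.png",p[:,:,::-1]); 
    import numpy as np; np.savez(f"/tmp/{n}0.npz",p=p,d=d)
    print(n,camera_params(n))
E
```

```text
pics
{'time': 0.0, 'joint_positions': array([-1.27000248e+00,  1.50996466e-01,  1.43796970e+00, -6.30469939e-06,
        1.55378003e+00, -1.34009919e-01]), 'qvel': array([-0.00090894,  0.00152717,  0.00028448,  0.00201503,  0.00070368,
       -0.0015798 ]), 'joint_torque': array([-1.79126990e-03, -7.13052106e+01, -5.70875037e+01, -3.55078837e-04,
        8.89748102e-03, -2.04505392e-05]), 'tcp_pos': array([ 0.24212548, -0.52132148,  0.24970001]), 'orientation': array([-5.74502103e-04,  9.76460966e-01,  2.15693413e-01, -5.11830781e-05]), 'ft_force': array([0.15928556, 0.03372946, 0.05086448]), 'torque': array([-0.02175887, -0.00122123, -0.08217561]), 'width': 1.0016551521622923}
scene {'fov_y': 43.07239921866191, 'cx': 252.84379010875804, 'cy': 192.1513103208169, 'R': array([[-0.79823524,  0.6023267 , -0.00480069],
       [ 0.50722181,  0.66785584, -0.54469682],
       [-0.32487927, -0.43723121, -0.8386193 ]]), 't': array([ 0.46096971, -0.25695412,  1.19230319])}
top {'fov_y': 55.448180070937376, 'cx': 249.36110103668173, 'cy': 193.35744801452486, 'R': array([[-6.45538783e-04, -9.99999573e-01,  6.61403378e-04],
       [-9.87251349e-01,  5.32034928e-04, -1.59168121e-01],
       [ 1.59167701e-01, -7.55720572e-04, -9.87251271e-01]]), 't': array([0.03469027, 0.56015555, 0.8491134 ])}
```

View pics/scene0.png

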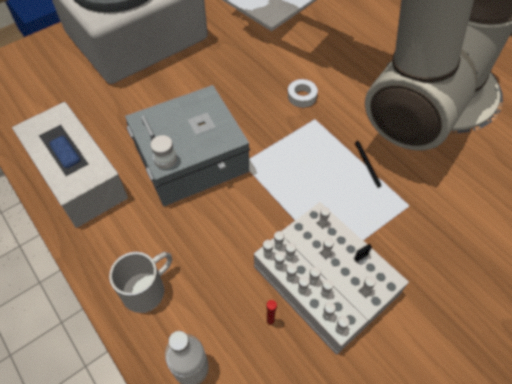

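View pics/top0.png

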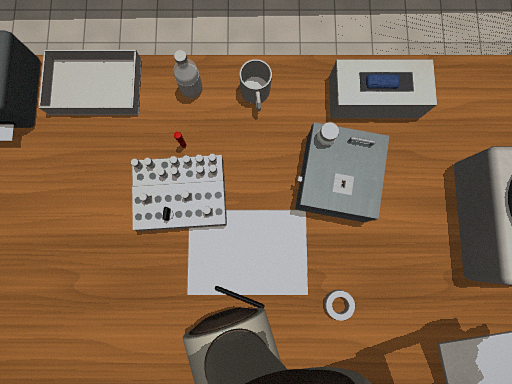

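The scene camera shows the key's black bow at about (363,253) and the plate of the lock at (203,123). In the top camera the bow is at (167,214) and the plate at (343,184). Next I'll localise both by colour mask and depth.

```bash
cat > h.py <<'E'
import numpy as np, cv2
from rig import *
def K(n,P=None):
    P=P or camera_params(n); f=192/np.tan(np.radians(P["fov_y"]/2)); return f,P
def ray(n,u,v,P=None):
    f,P=K(n,P); R=np.array(P["R"]);t=np.array(P["t"])
    d=R.T@np.array([(u-P["cx"])/f,(v-P["cy"])/f,1]); return -R.T@t,d
def onz(n,u,v,z,P=None):
    c,d=ray(n,u,v,P); return c+d*(z-c[2])/d[2]
def dep(n,u,v,D,P=None):
    c,d=ray(n,u,v,P); return c+d*D
def cloud(n,D,P=None):
    f,P=K(n,P); v,u=np.mgrid[0:384,0:512]
    X=np.stack([(u-P["cx"])/f*D,(v-P["cy"])/f*D,D],-1)-np.array(P["t"])
    return X@np.array(P["R"])
E
python3 - <<'E'
from h import *
for n,kb,lb in (("top",(160,205,176,224),(330,170,358,198)),("scene",(350,238,378,266),(185,105,222,140))):
    z=np.load(f"/tmp/{n}0.npz");p,D=z["p"],z["d"];C=cloud(n,D)
    u0,v0,u1,v1=kb; m=np.zeros(D.shape,bool); m[v0:v1,u0:u1]=p[v0:v1,u0:u1].max(-1)<60
    q=C[m]; print(n,"key n",m.sum(),"z max",q[:,2].max()); t=q[q[:,2]>q[:,2].max()-.008]; print(t.mean(0),len(t)); print(np.percentile(q,[5,50,95],axis=0).round(3))
    u0,v0,u1,v1=lb; s=p[v0:v1,u0:u1].astype(int); m=np.zeros(D.shape,bool); m[v0:v1,u0:u1]=s.min(-1)>160
    print("plate",m.sum(),C[m].mean(0), cv2.minAreaRect(C[m][:,:2].astype(np.float32)*1000))
# rack, box rects from top
z=np.load("/tmp/top0.npz");D=z["d"];C=cloud("top",D)
m=np.zeros(D.shape,bool); m[145:235,125:235]=True
q=C[m&(abs(C[...,2]-.06)<.006)]; print("rack",len(q),np.median(q[:,2]),cv2.minAreaRect(q[:,:2].astype(np.float32)*1000))
m=np.zeros(D.shape,bool); m[115:225,290:395]=True
q=C[m&(abs(C[...,2]-.1)<.006)]; print("box",len(q),np.median(q[:,2]),cv2.minAreaRect(q[:,:2].astype(np.float32)*1000))
a=cv2.imread("pics/top0.png"); 
cv2.imwrite("pics/crop.png",np.hstack([cv2.resize(a[145:240,125:235],None,fx=3.6,fy=3.6,interpolation=2),cv2.resize(a[115:210,290:390],None,fx=3.6,fy=3.6,interpolation=2)]))
E
```

```text
top key n 86 z max 0.9274242455636198
[0.41788528 0.03503393 0.92742425] 1
[[0.493 0.221 0.074]
 [0.506 0.225 0.097]
 [0.519 0.231 0.101]]
plate 324 [ 0.57304984 -0.18098596  0.10149836] ((494.25225830078125, -93.69093322753906), (58.620086669921875, 293.5501708984375), 41.97188949584961)
scene key n 128 z max 0.8621393498118295
[0.88564959 0.41526611 0.86213935] 1
[[0.498 0.226 0.074]
 [0.512 0.23  0.095]
 [0.522 0.232 0.101]]
plate 206 [ 0.57410007 -0.18070671  0.10331608] ((713.1260986328125, 109.20301818847656), (701.1349487304688, 46.53749084472656), 64.38807678222656)
rack 5355 0.05920085596520913 ((563.1697998046875, 207.33641052246094), (170.39239501953125, 220.52066040039062), 3.699186086654663)
box 6024 0.0988381791738101 ((608.5027465820312, -188.56295776367188), (181.21371459960938, 201.32797241210938), 79.42333984375)
```

View pics/crop.png

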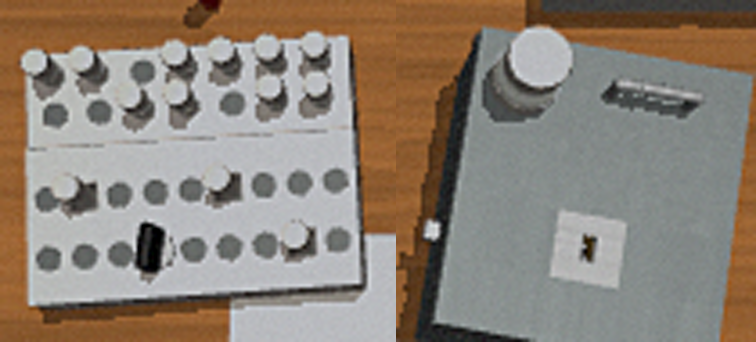

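The measurements agree. From the rack fit, the well at (-55,24) should be at (0.507, 0.228), which is where the key is. From the box fit, the lock should be at (0.574, -0.182), which is where the plate is. Next I'll fly over the key.

```bash
cat >> h.py <<'E'
def psi():
    w,x,y,z=observe()["orientation"]; return 2*np.arctan2(y,x) if abs(x)+abs(y)>0 else 0
def plan(x,y,z,yaw_deg=None):
    s=observe(); p=psi(); d=np.array([x,y,z])-s["tcp_pos"]
    tx=d[0]*np.cos(p)+d[1]*np.sin(p); ty=d[0]*np.sin(p)-d[1]*np.cos(p)
    print("tcp",s["tcp_pos"].round(4),"psi",round(np.degrees(p),2),"q6",round(s["joint_positions"][5],2),"t",round(s["time"],2))
    r=0 if yaw_deg is None else -((yaw_deg-np.degrees(p)+180)%360-180)/90
    print("tx %.4f ty %.4f tz %.4f roll %.4f"%(tx/.15,ty/.15,-d[2]/.15,r))
E
A='[{"tx":0.93,"ty":-0.95},{"tx":0.93,"ty":-0.95},{"tx":0.93,"ty":-0.95},{"tx":0.93,"ty":-0.95},{"tx":0.93,"ty":-0.95}]' ; python3 -m inch '[{"tx":0.93,"ty":-0.95},{"tx":0.93,"ty":-0.95},{"tx":0.93,"ty":-0.95},{"tx":0.93,"ty":-0.95},{"tx":0.93,"ty":-0.95}]' 50
python3 -c "
from h import *; plan(.507,.228,.25,170)"
```

```text
tcp [ 0.2421 -0.5213  0.2497] psi 24.91 q6 -0.13 t 0.1
tx 3.7057 ty -3.7868 tz -0.0018 roll -1.6121invalid input at $[0]: expected keys tx, ty, tz, roll
```

```bash
python3 -m inch '[{"tx":0.93,"ty":-0.95,"tz":0,"roll":0},{"tx":0.93,"ty":-0.95,"tz":0,"roll":0},{"tx":0.93,"ty":-0.95,"tz":0,"roll":0},{"tx":0.93,"ty":-0.95,"tz":0,"roll":0},{"tx":0.93,"ty":-0.95,"tz":0,"roll":0}]' 50
python3 -c "
from h import *; plan(.507,.228,.25,170)"
```

```text
time: 0.6
tcp_pos: [0.31, -0.3293, 0.2507]
orientation: [-0.0, 0.976, 0.218, 0.001]
ft_force: [0.7, -0.6, -0.3]
width: 0.585
tcp [ 0.31   -0.3293  0.2507] psi 25.13 q6 0.15 t 0.6
tx 2.7668 ty -2.8057 tz 0.0045 roll -1.6097
```

```bash
python3 -m inch '[{"tx":0.93,"ty":-0.95,"tz":0,"roll":0},{"tx":0.93,"ty":-0.95,"tz":0,"roll":0},{"tx":0.93,"ty":-0.95,"tz":0,"roll":0},{"tx":0.93,"ty":-0.95,"tz":0,"roll":0},{"tx":0.93,"ty":-0.95,"tz":0,"roll":0}]' >/dev/null;  python3 -m inch '[{"tx":0.93,"ty":-0.95,"tz":0,"roll":0},{"tx":0.93,"ty":-0.95,"tz":0,"roll":0},{"tx":0.93,"ty":-0.95,"tz":0,"roll":0},{"tx":0.93,"ty":-0.95,"tz":0,"roll":0},{"tx":0.93,"ty":-0.95,"tz":0,"roll":0}]' 
python3 -c "
from h import *; plan(.507,.228,.25,170)"
```

```text
time: 1.6
tcp_pos: [0.4426, 0.0467, 0.2499]
orientation: [-0.001, 0.976, 0.218, -0.0]
ft_force: [-0.4, -0.3, -1.1]
width: 0.587
tcp [0.4426 0.0467 0.2499] psi 25.23 q6 1.06 t 1.6
tx 0.9034 ty -0.9102 tz -0.0006 roll -1.6086
```

```bash
python3 -m inch '[{"tx":0.9,"ty":-0.91,"tz":0,"roll":-1},{"tx":0.9,"ty":-0.91,"tz":0,"roll":-1},{"tx":0.9,"ty":-0.91,"tz":0,"roll":-1},{"tx":0.9,"ty":-0.91,"tz":0,"roll":-1},{"tx":0.9,"ty":-0.91,"tz":0,"roll":-1},{"tx":0.9,"ty":-0.91,"tz":0,"roll":-1},{"tx":0.9,"ty":-0.91,"tz":0,"roll":-1},{"tx":0.9,"ty":-0.91,"tz":0,"roll":-1},{"tx":0.9,"ty":-0.91,"tz":0,"roll":-1},{"tx":0.9,"ty":-0.91,"tz":0,"roll":-1},{"tx":0.9,"ty":-0.91,"tz":0,"roll":-1}]' >/dev/null;  python3 -m inch '[{"tx":0,"ty":0,"tz":0,"roll":-0.61},{"tx":0,"ty":0,"tz":0,"roll":-0.61},{"tx":0,"ty":0,"tz":0,"roll":-0.61},{"tx":0,"ty":0,"tz":0,"roll":-0.61},{"tx":0,"ty":0,"tz":0,"roll":-0.61},{"tx":0,"ty":0,"tz":0,"roll":-0.61},{"tx":0,"ty":0,"tz":0,"roll":-0.61},{"tx":0,"ty":0,"tz":0,"roll":-0.61},{"tx":0,"ty":0,"tz":0,"roll":-0.61}]' 
python3 - <<'E'
from h import *
plan(.507,.228,.25,170)
P=camera_params("wrist");p,D=camera("wrist"); cv2.imwrite("pics/w1.png",p[:,:,::-1]); np.savez("/tmp/w1.npz",p=p,D=D,R=P["R"],t=P["t"]);print(P)
E
```

```text
time: 3.6
tcp_pos: [0.507, 0.2225, 0.2501]
orientation: [-0.0, 0.09, 0.996, -0.0]
ft_force: [-0.5, -0.2, 0.4]
width: 0.584
tcp [0.507  0.2225 0.2501] psi 169.65 q6 -1.12 t 3.6
tx 0.0063 ty 0.0364 tz 0.0007 roll -0.0039
{'fov_y': 68.39238456375502, 'cx': 253.71579029942455, 'cy': 192.54915469367452, 'R': array([[ 1.79677153e-01,  9.83725630e-01, -7.68044177e-05],
       [ 9.39496720e-01, -1.71575609e-01,  2.96492366e-01],
       [ 2.91653962e-01, -5.33450617e-02, -9.55035220e-01]]), 't': array([-0.30938683, -0.47595735,  0.24432647])}
```

View pics/w1.png

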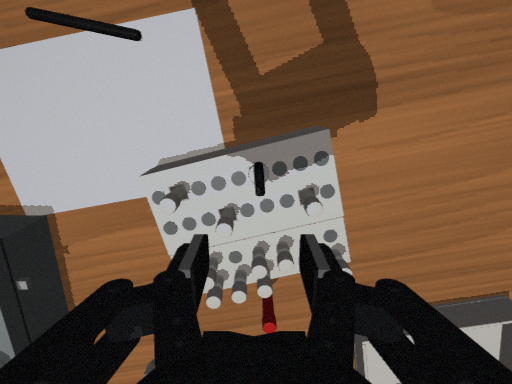

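The wrist view shows the key's bow at about (260,178), with three loose tubes and the fixed rows nearby.

```bash
python3 - <<'E'
from h import *
z=np.load("/tmp/w1.npz");p,D=z["p"],z["D"];P=camera_params("wrist");P=dict(P,R=z["R"],t=z["t"])
C=cloud("wrist",D,P)
m=np.zeros(D.shape,bool); m[155:205,245:275]=True
m&=(p.max(-1)<70)
q=C[m];print(m.sum(),np.percentile(q,[2,50,98],axis=0).round(4))
for lo in (.07,.08,.09,.096):
    t=q[(q[:,2]>lo)&(q[:,2]<.106)]; r=cv2.minAreaRect(t[:,:2].astype(np.float32)*1000);print(lo,len(t),r,t.mean(0))
    c=np.cov(t[:,:2].T);w,v=np.linalg.eigh(c);print(np.degrees(np.arctan2(v[1,1],v[0,1])))
# rack
q=C[(abs(C[...,2]-.06)<.004)&(p.min(-1)>120)&(C[...,1]>.05)&(C[...,0]>.4)&(C[...,0]<.7)]
print(len(q),np.median(q[:,2]),cv2.minAreaRect(q[:,:2].astype(np.float32)*1000))
v,u=np.nonzero(m); print(u.min(),u.max(),v.min(),v.max(),cv2.minAreaRect(np.stack([u,v],1).astype(np.float32)))
cv2.imwrite("pics/w1c.png",cv2.resize(p[140:220,220:310,::-1],None,fx=6,fy=6,interpolation=0))
E
```

```text
326 [[0.4904 0.2232 0.0609]
 [0.5016 0.2284 0.0999]
 [0.5183 0.2455 0.1017]]
0.07 300 ((504.8967590332031, 227.7960205078125), (9.237675666809082, 29.425586700439453), 83.43653869628906) [0.50223099 0.22812396 0.09754959]
174.348965896066
0.08 283 ((504.8967590332031, 227.7960205078125), (9.237675666809082, 29.425586700439453), 83.43653869628906) [0.50290047 0.22805289 0.098927  ]
174.3529375630385
0.09 266 ((504.8967590332031, 227.7960205078125), (9.237675666809082, 29.425586700439453), 83.43653869628906) [0.5036623  0.22796109 0.09981935]
174.50860702000733
0.096 256 ((504.8967590332031, 227.7960205078125), (9.237675666809082, 29.425586700439453), 83.43653869628906) [0.50416172 0.22792244 0.10009018]
174.39749603697166
12436 0.06056797333804142 ((561.681884765625, 206.85501098632812), (169.3522491455078, 220.6891326904297), 3.5553386211395264)
253 274 162 195 ((263.5, 178.5), (33.0, 21.0), 90.0)
```

View pics/w1c.png

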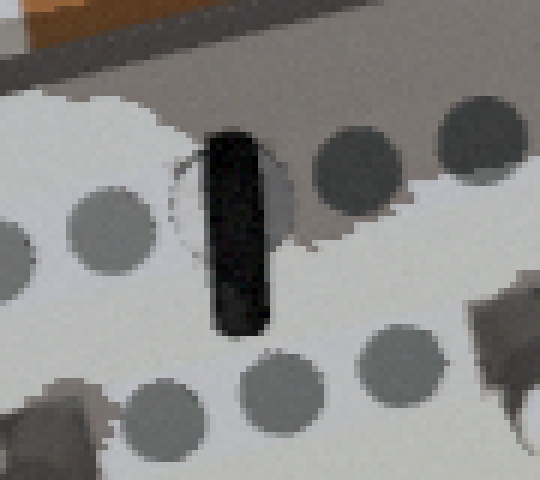

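```bash
python3 -c "
from h import *; plan(.505,.2277,.14,174)"
```

```text
tcp [0.5069 0.2226 0.2502] psi 169.66 q6 -1.12 t 3.65
tx 0.0183 ty 0.0312 tz 0.7343 roll -0.0482
```

```bash
python3 -m inch '[{"tx":0.018,"ty":0.031,"tz":0.73,"roll":-0.048},{"tx":0.018,"ty":0.031,"tz":0.73,"roll":-0.048},{"tx":0.018,"ty":0.031,"tz":0.73,"roll":-0.048},{"tx":0.018,"ty":0.031,"tz":0.73,"roll":-0.048},{"tx":0.018,"ty":0.031,"tz":0.73,"roll":-0.048}]' 40
python3 - <<'E'
from h import *
plan(.505,.2277,.086,174)
P=camera_params("wrist");p,D=camera("wrist"); cv2.imwrite("pics/w2.png",p[:,:,::-1])
C=cloud("wrist",D,P)
m=(p.max(-1)<70)&(abs(C[...,2]-.0985)<.004)&(abs(C[...,0]-.505)<.03)&(abs(C[...,1]-.2277)<.02)
q=C[m]; print(m.sum(),cv2.minAreaRect(q[:,:2].astype(np.float32)*1000))
E
```

```text
time: 4.15
tcp_pos: [0.5058, 0.2284, 0.1432]
orientation: [0.001, 0.052, 0.999, 0.0]
ft_force: [0.7, 0.4, 0.9]
width: 0.471
tcp [0.5058 0.2284 0.1432] psi 174.09 q6 -1.18 t 4.15
tx 0.0050 ty -0.0053 tz 0.3814 roll 0.0010
610 ((504.98583984375, 227.7141571044922), (9.090509414672852, 29.285236358642578), 84.35021209716797)
```

View pics/w2.png

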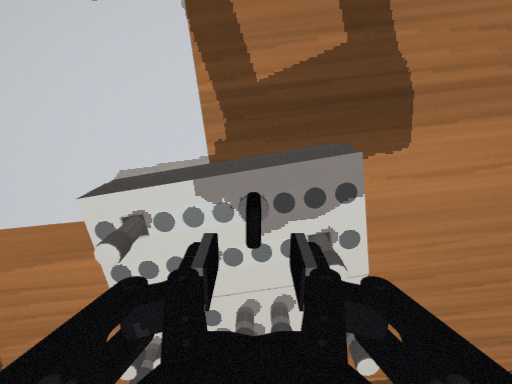

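The bow at (253,220) is lined up between the fingers. The second measurement agrees: (0.5050, 0.2277), yaw 174.3°. I'll descend and grip.

```bash
python3 -m inch '[{"tx":0.005,"ty":-0.004,"tz":0.2,"roll":0},{"tx":0.005,"ty":-0.004,"tz":0.36,"roll":0},{"tx":0.005,"ty":-0.004,"tz":0.36,"roll":0},{"tx":0.005,"ty":-0.004,"tz":0.36,"roll":0},{"tx":0.005,"ty":-0.004,"tz":0.36,"roll":0}]'
python3 -c "
from h import *; plan(.505,.2277,.086,174.3)"
```

```text
time: 4.7
tcp_pos: [0.505, 0.2281, 0.0891]
orientation: [0.001, 0.051, 0.999, 0.001]
ft_force: [-0.8, -0.5, -0.9]
width: 0.472
tcp [0.505  0.2281 0.0891] psi 174.13 q6 -1.18 t 4.7
tx -0.0002 ty -0.0024 tz 0.0205 roll -0.0019
```

```bash
python3 -m inch '[{"tx":0,"ty":-0.002,"tz":0.02,"roll":0},{"tx":0,"ty":-0.002,"tz":0.02,"roll":0},{"tx":0,"ty":-0.002,"tz":0.02,"roll":0},{"tx":0,"ty":-0.002,"tz":0.02,"roll":0},{"tx":0,"ty":-0.002,"tz":0.02,"roll":0},{"tx":0,"ty":-0.002,"tz":0.02,"roll":0},{"tx":0,"ty":-0.002,"tz":0.02,"roll":0}]' 0
python3 -c "
from h import *; plan(.505,.2277,.186,174.3)"
```

```text
time: 5.4
tcp_pos: [0.5041, 0.2275, 0.0844]
orientation: [0.0, 0.051, 0.999, 0.0]
ft_force: [-1.3, -1.3, 6.0]
width: 0.106
tcp [0.5041 0.2275 0.0844] psi 174.13 q6 -1.18 t 5.4
tx -0.0056 ty 0.0021 tz -0.6773 roll -0.0019
```

```bash
python3 -m inch '[{"tx":0,"ty":0,"tz":-0.1,"roll":0},{"tx":0,"ty":0,"tz":-0.25,"roll":0},{"tx":0,"ty":0,"tz":-0.4,"roll":0},{"tx":0,"ty":0,"tz":-0.55,"roll":0},{"tx":0,"ty":0,"tz":-0.7,"roll":0},{"tx":0,"ty":0,"tz":-0.85,"roll":0},{"tx":0,"ty":0,"tz":-0.85,"roll":0},{"tx":0,"ty":0,"tz":-0.85,"roll":0}]'
python3 - <<'E'
from h import *
plan(.5741,-.1815,.2,169.4)
p,D=camera("wrist"); cv2.imwrite("pics/w3.png",p[:,:,::-1])
p,D=camera("scene"); cv2.imwrite("pics/s3.png",p[:,:,::-1])
E
```

```text
time: 6.2
tcp_pos: [0.5039, 0.2275, 0.2113]
orientation: [0.0, 0.051, 0.999, 0.0]
ft_force: [0.7, -0.8, -0.6]
width: 0.106
tcp [0.5039 0.2275 0.2113] psi 174.13 q6 -1.18 t 6.2
tx -0.7440 ty -2.6642 tz 0.0754 roll 0.0526
```

View pics/w3.png

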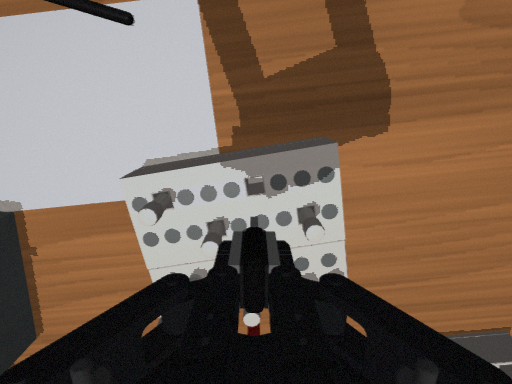

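View pics/s3.png

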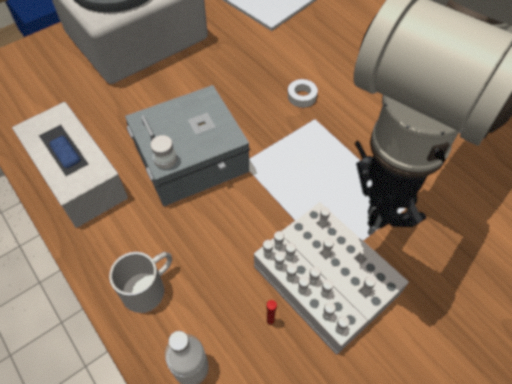

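The key is in the grip and its well at (255,187) is empty, with the tubes still in place. Now I'll carry it to the lock.

```bash
python3 -m inch '[{"tx":-0.25,"ty":-0.89,"tz":0,"roll":0.052},{"tx":-0.25,"ty":-0.89,"tz":0,"roll":0.052},{"tx":-0.25,"ty":-0.89,"tz":0,"roll":0.052},{"tx":-0.25,"ty":-0.89,"tz":0,"roll":0.052},{"tx":-0.25,"ty":-0.89,"tz":0,"roll":0.052}]' >/dev/null; python3 -m inch '[{"tx":-0.3,"ty":-0.88,"tz":0,"roll":0},{"tx":-0.3,"ty":-0.88,"tz":0,"roll":0},{"tx":-0.3,"ty":-0.88,"tz":0,"roll":0},{"tx":-0.3,"ty":-0.88,"tz":0,"roll":0},{"tx":-0.3,"ty":-0.88,"tz":0,"roll":0}]'
python3 - <<'E'
from h import *
plan(.5741,-.1815,.2,169.4)
E
```

```text
time: 7.3
tcp_pos: [0.5476, -0.0467, 0.2107]
orientation: [-0.001, 0.092, 0.996, 0.0]
ft_force: [-0.1, 0.4, -0.0]
width: 0.107
tcp [ 0.5476 -0.0467  0.2107] psi 169.43 q6 -1.61 t 7.3
tx -0.3385 ty -0.8511 tz 0.0712 roll 0.0003
```

```bash
python3 -m inch '[{"tx":-0.33,"ty":-0.84,"tz":0,"roll":0},{"tx":-0.33,"ty":-0.84,"tz":0,"roll":0},{"tx":-0.33,"ty":-0.84,"tz":0,"roll":0},{"tx":-0.33,"ty":-0.84,"tz":0,"roll":0},{"tx":-0.33,"ty":-0.84,"tz":0,"roll":0},{"tx":-0.33,"ty":-0.84,"tz":0,"roll":0}]'
python3 - <<'E'
from h import *
plan(.5741,-.1815,.2,169.4)
P=camera_params("wrist");p,D=camera("wrist"); cv2.imwrite("pics/w4.png",p[:,:,::-1]); np.savez("/tmp/w4.npz",p=p,D=D,R=P["R"],t=P["t"])
E
```

```text
time: 7.9
tcp_pos: [0.5734, -0.1782, 0.2112]
orientation: [-0.0, 0.091, 0.996, 0.0]
ft_force: [-0.2, 0.2, 0.2]
width: 0.111
tcp [ 0.5734 -0.1782  0.2112] psi 169.56 q6 -1.82 t 7.9
tx -0.0085 ty -0.0211 tz 0.0748 roll 0.0018
```

View pics/w4.png

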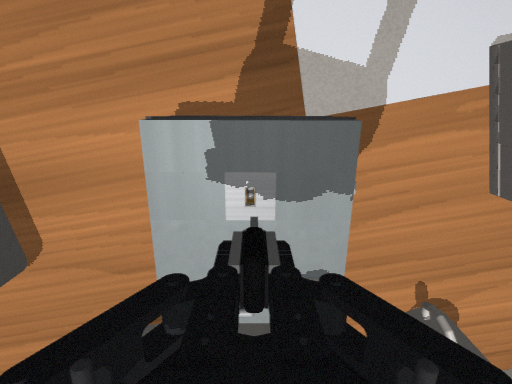

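```bash
python3 - <<'E'
from h import *
z=np.load("/tmp/w4.npz");p,D=z["p"],z["D"];P=dict(camera_params("wrist"),R=z["R"],t=z["t"])
C=cloud("wrist",D,P); 
lid=(abs(C[...,2]-.1)<.006)&(C[...,0]>.45)
print("lid z",np.median(C[lid][:,2]))
cv2.imwrite("pics/w4c.png",cv2.resize(p[165:235,215:290,::-1],None,fx=8,fy=8,interpolation=0))
# lid edges: columns/rows in image -> x_box from near edge at each column
rng=[]
L=lid.astype(np.uint8)
pts=[]
for v in range(125,200):
    u=np.nonzero(L[v])[0]; a,b=onz("wrist",u.min(),v,.1,P),onz("wrist",u.max(),v,.1,P); rng.append((a+b)[:2]/2); pts.append([*a[:2],*b[:2]])
rng=np.array(rng);pts=np.array(pts)
d=rng[-1]-rng[0]; 
vx,vy,x0,y0=cv2.fitLine(rng.astype(np.float32),cv2.DIST_HUBER,0,.001,.001).ravel(); print("centreline",np.degrees(np.arctan2(vy,vx)),x0,y0,"width",np.median(np.hypot(*(pts[:,:2]-pts[:,2:]).T)))
for k in (0,2):
    l=cv2.fitLine(pts[:,k:k+2].astype(np.float32),cv2.DIST_HUBER,0,.001,.001).ravel();print("edge",np.degrees(np.arctan2(l[1],l[0])))
near=[onz("wrist",u,np.nonzero(L[:,u])[0].min(),.1,P)[:2] for u in range(160,340)]
l=cv2.fitLine(np.array(near,np.float32),cv2.DIST_HUBER,0,.001,.001).ravel();print("near edge",np.degrees(np.arctan2(l[1],l[0])),l[2:])
nx=l[2:]
a=np.array([np.cos(np.radians(-10.5)),np.sin(np.radians(-10.5))]); nrm=np.array([-a[1],a[0]])
s=(nx@a)+.065; c=np.array([x0,y0])@nrm; print("lock by edges",a*s+nrm*c)
# slot: non-grey or dark px within plate
s=p[175:215,232:268].astype(int); m=(s.max(-1)-s.min(-1)>25)|(s.max(-1)<70)
v,u=np.nonzero(m); u=u+232;v=v+175; print(len(u),u.min(),u.max(),v.min(),v.max(),cv2.minAreaRect(np.stack([u,v],1).astype(np.float32)))
print("slot centre",onz("wrist",(u.min()+u.max())/2,(v.min()+v.max())/2,.1,P))
E
```

```text
lid z 0.10062389460401788
centreline -10.566971 0.55484253 -0.17872411 width 0.17965102572506256
edge -10.596429
edge -10.699681
near edge 79.56606 [ 0.5067946  -0.18152805]
lock by edges [ 0.57280422 -0.18205311]
73 246 254 188 204 ((250.0, 196.0), (16.0, 8.0), 90.0)
slot centre [ 0.57242994 -0.18170848  0.1       ]
```

View pics/w4c.png

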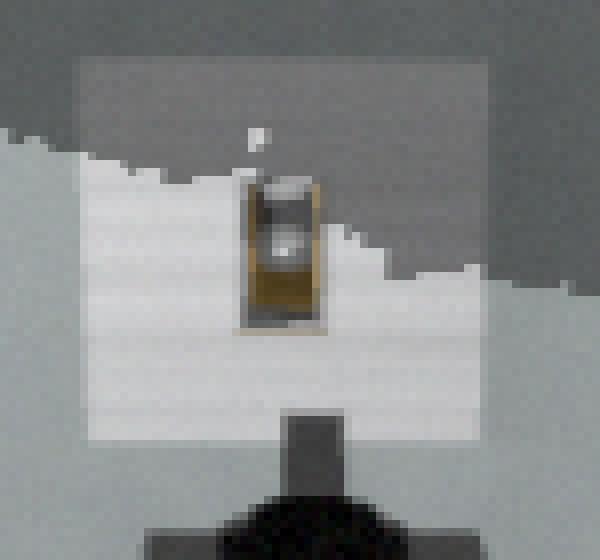

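```bash
python3 - <<'E'
from h import *
z=np.load("/tmp/w4.npz");P=dict(camera_params("wrist"),R=z["R"],t=z["t"]);D=z["D"]
C=cloud("wrist",D,P); s=observe(); T=s["tcp_pos"]; a=psi()
ex=np.array([np.cos(a),np.sin(a)]);ey=np.array([np.sin(a),-np.cos(a)])
for v in range(214,236,2):
  for u in (251,254,257):
    X=C[v,u]; d=X[:2]-T[:2]; print(v,u,"tool x %.1f y %.1f z %.1f"%(d@ex*1e3,d@ey*1e3,X[2]*1e3),end=" | ")
  print()
for v in (222,226): print([round(float(D[v,u]),3) for u in range(246,264)])
E
```

```text
214 251 tool x -16.6 y -2.8 z 100.0 | 214 254 tool x -16.5 y -0.1 z 100.3 | 214 257 tool x -16.3 y 2.6 z 100.8 | 
216 251 tool x -18.2 y -2.8 z 100.9 | 216 254 tool x -18.2 y -0.1 z 100.9 | 216 257 tool x -18.4 y 2.6 z 100.4 | 
218 251 tool x 5.3 y -2.2 z 162.5 | 218 254 tool x 5.0 y -0.2 z 161.7 | 218 257 tool x 5.0 y 1.8 z 161.7 | 
220 251 tool x 5.1 y -2.1 z 165.4 | 220 254 tool x 5.2 y -0.2 z 165.6 | 220 257 tool x 5.4 y 1.8 z 166.2 | 
222 251 tool x 5.3 y -2.1 z 169.1 | 222 254 tool x 5.1 y -0.2 z 168.6 | 222 257 tool x 5.0 y 1.7 z 168.5 | 
224 251 tool x 4.8 y -2.1 z 171.2 | 224 254 tool x 5.4 y -0.2 z 172.5 | 224 257 tool x 4.8 y 1.7 z 171.2 | 
226 251 tool x 4.9 y -2.1 z 174.5 | 226 254 tool x 4.8 y -0.2 z 174.1 | 226 257 tool x 5.3 y 1.6 z 175.3 | 
228 251 tool x 13.5 y -1.9 z 196.3 | 228 254 tool x 14.0 y -0.2 z 197.5 | 228 257 tool x 12.9 y 1.4 z 195.0 | 
230 251 tool x 13.4 y -1.8 z 198.6 | 230 254 tool x 13.5 y -0.2 z 199.0 | 230 257 tool x 13.5 y 1.3 z 198.8 | 
232 251 tool x 13.4 y -1.8 z 201.1 | 232 254 tool x 13.4 y -0.2 z 201.2 | 232 257 tool x 13.0 y 1.3 z 200.3 | 
234 251 tool x 13.5 y -1.8 z 203.7 | 234 254 tool x 13.3 y -0.3 z 203.3 | 234 257 tool x 13.5 y 1.3 z 203.8 | 
[0.255, 0.254, 0.254, 0.254, 0.181, 0.18, 0.182, 0.18, 0.181, 0.181, 0.181, 0.181, 0.254, 0.255, 0.255, 0.254, 0.255, 0.0]
[0.256, 0.256, 0.255, 0.255, 0.174, 0.175, 0.175, 0.174, 0.175, 0.176, 0.174, 0.174, 0.255, 0.256, 0.256, 0.256, 0.255, 0.255]
```

```bash
python3 -c "
from h import *; plan(.5712,-.1815,.164,169.4)"
```

```text
tcp [ 0.5734 -0.1782  0.2114] psi 169.57 q6 -1.82 t 7.95
tx 0.0105 ty -0.0240 tz 0.3158 roll 0.0019
```

```bash
python3 -m inch '[{"tx":0.01,"ty":-0.024,"tz":0.16,"roll":0.002},{"tx":0.01,"ty":-0.024,"tz":0.3,"roll":0.002},{"tx":0.01,"ty":-0.024,"tz":0.3,"roll":0.002},{"tx":0.01,"ty":-0.024,"tz":0.3,"roll":0.002},{"tx":0.01,"ty":-0.024,"tz":0.3,"roll":0.002},{"tx":0.01,"ty":-0.024,"tz":0.3,"roll":0.002}]'
python3 - <<'E'
from h import *
plan(.5712,-.1815,.164,169.4)
P=camera_params("wrist");p,D=camera("wrist"); cv2.imwrite("pics/w5.png",cv2.resize(p[165:275,205:300,::-1],None,fx=5,fy=5,interpolation=0)); np.savez("/tmp/w5.npz",p=p,D=D,R=P["R"],t=P["t"])
E
```

```text
time: 8.55
tcp_pos: [0.5716, -0.1833, 0.1675]
orientation: [0.001, 0.093, 0.996, -0.0]
ft_force: [0.6, -0.0, 0.4]
width: 0.109
tcp [ 0.5716 -0.1833  0.1675] psi 169.29 q6 -1.82 t 8.55
tx 0.0047 ty 0.0114 tz 0.0236 roll -0.0012
```

View pics/w5.png

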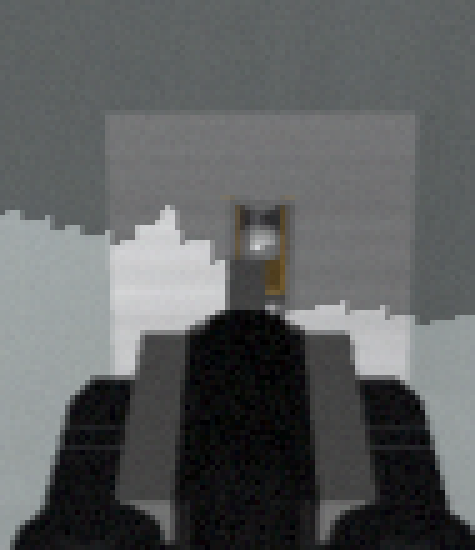

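The blade sits slightly left of the slot (column 248 against 262 in the crop). That matches the plan's 1.7 mm correction.

```bash
python3 -m inch '[{"tx":0.005,"ty":0.011,"tz":0.02,"roll":-0.001},{"tx":0.005,"ty":0.011,"tz":0.02,"roll":-0.001},{"tx":0.005,"ty":0.011,"tz":0.02,"roll":-0.001},{"tx":0.005,"ty":0.011,"tz":0.02,"roll":-0.001}]'
python3 - <<'E'
from h import *
plan(.5712,-.1815,.164,169.4)
P=camera_params("wrist");p,D=camera("wrist"); cv2.imwrite("pics/w6.png",cv2.resize(p[165:275,205:300,::-1],None,fx=5,fy=5,interpolation=0)); np.savez("/tmp/w5.npz",p=p,D=D,R=P["R"],t=P["t"])
C=cloud("wrist",D,P); s=observe(); T=s["tcp_pos"]; a=psi()
ex=np.array([np.cos(a),np.sin(a)]);ey=np.array([np.sin(a),-np.cos(a)])
X=C[205:240,235:275].reshape(-1,3);d=X[:,:2]-T[:2];m=(X[:,2]>.112)&(X[:,2]<.13)
print("blade",np.median(d[m]@ex),(d[m]@ey).min(),(d[m]@ey).max())
E
```

```text
time: 9.0
tcp_pos: [0.5707, -0.1817, 0.1633]
orientation: [-0.0, 0.093, 0.996, 0.0]
ft_force: [-0.8, -0.9, -0.3]
width: 0.107
tcp [ 0.5707 -0.1817  0.1633] psi 169.36 q6 -1.82 t 9.0
tx -0.0030 ty 0.0018 tz -0.0045 roll -0.0005
blade 0.0050327692722272905 -0.002923764408883875 0.0017208514530105432
```

View pics/w6.png

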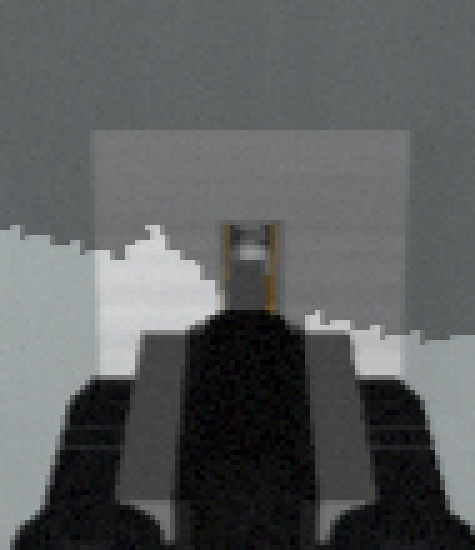

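Centred now: the slot, the plate and the blade are all near column 250 in the crop. I'll insert down to just above the first pin.

```bash
python3 -m inch '[{"tx":-0.003,"ty":0.002,"tz":0.02,"roll":0},{"tx":-0.003,"ty":0.002,"tz":0.04,"roll":0},{"tx":-0.003,"ty":0.002,"tz":0.06,"roll":0},{"tx":-0.003,"ty":0.002,"tz":0.06,"roll":0},{"tx":-0.003,"ty":0.002,"tz":0.06,"roll":0}]'; python3 -m inch '[{"tx":0,"ty":0,"tz":0.02,"roll":0},{"tx":0,"ty":0,"tz":0.04,"roll":0},{"tx":0,"ty":0,"tz":0.04,"roll":0},{"tx":0,"ty":0,"tz":0.04,"roll":0}]'
```

```text
time: 9.55
tcp_pos: [0.5712, -0.1814, 0.1542]
orientation: [-0.0, 0.093, 0.996, 0.0]
ft_force: [-0.6, 0.2, -0.0]
width: 0.111
time: 9.95
tcp_pos: [0.5712, -0.1814, 0.1482]
orientation: [-0.0, 0.093, 0.996, 0.0]
ft_force: [-0.4, 0.0, -0.5]
width: 0.113
```

It's in the slot with no force. Next I'll press onto the first pin.

```bash
python3 -m inch '[{"tx":0,"ty":0,"tz":0.02,"roll":0},{"tx":0,"ty":0,"tz":0.03,"roll":0},{"tx":0,"ty":0,"tz":0.03,"roll":0},{"tx":0,"ty":0,"tz":0.03,"roll":0}]'
```

```text
time: 10.35
tcp_pos: [0.572, -0.1817, 0.1448]
orientation: [0.001, 0.093, 0.996, -0.0]
ft_force: [2.4, -0.2, 7.7]
width: 0.11
```

```bash
python3 -m inch '[{"tx":0.01,"ty":0,"tz":0.003,"roll":0},{"tx":0.01,"ty":0,"tz":0.003,"roll":0},{"tx":-0.01,"ty":0,"tz":0.003,"roll":0},{"tx":-0.01,"ty":0,"tz":0.003,"roll":0},{"tx":0.01,"ty":0,"tz":0.005,"roll":0},{"tx":0.01,"ty":0,"tz":0.005,"roll":0},{"tx":-0.01,"ty":0,"tz":0.005,"roll":0},{"tx":-0.01,"ty":0,"tz":0.005,"roll":0},{"tx":0,"ty":0,"tz":0.005,"roll":0}]'
```

```text
time: 11.25
tcp_pos: [0.5713, -0.1814, 0.1426]
orientation: [-0.0, 0.093, 0.996, 0.0]
ft_force: [4.8, -0.8, -1.6]
width: 0.109
```

The first pin is free. On to the second.

```bash
python3 -m inch '[{"tx":0,"ty":0,"tz":0.015,"roll":0},{"tx":0,"ty":0,"tz":0.027,"roll":0},{"tx":0,"ty":0,"tz":0.03,"roll":0},{"tx":0,"ty":0,"tz":0.03,"roll":0}]'
```

```text
time: 11.65
tcp_pos: [0.5718, -0.1816, 0.1391]
orientation: [0.001, 0.093, 0.996, -0.0]
ft_force: [4.4, -0.6, 6.5]
width: 0.105
```

```bash
python3 -m inch '[{"tx":0.01,"ty":0,"tz":0.004,"roll":0},{"tx":0.01,"ty":0,"tz":0.004,"roll":0},{"tx":-0.01,"ty":0,"tz":0.004,"roll":0},{"tx":-0.01,"ty":0,"tz":0.004,"roll":0},{"tx":0.01,"ty":0,"tz":0.006,"roll":0},{"tx":0.01,"ty":0,"tz":0.006,"roll":0},{"tx":-0.01,"ty":0,"tz":0.006,"roll":0},{"tx":-0.01,"ty":0,"tz":0.006,"roll":0},{"tx":0,"ty":0,"tz":0.006,"roll":0}]'
```

```text
time: 12.55
tcp_pos: [0.5711, -0.1813, 0.1373]
orientation: [-0.0, 0.093, 0.996, 0.0]
ft_force: [0.8, -0.3, -1.1]
width: 0.105
```

The second pin is free too. Now I'll go down to the face.

```bash
python3 -m inch '[{"tx":0,"ty":0,"tz":0.02,"roll":0},{"tx":0,"ty":0,"tz":0.04,"roll":0},{"tx":0,"ty":0,"tz":0.06,"roll":0},{"tx":0,"ty":0,"tz":0.07,"roll":0},{"tx":0,"ty":0,"tz":0.07,"roll":0},{"tx":0,"ty":0,"tz":0.07,"roll":0}]'; python3 -m inch '[{"tx":0,"ty":0,"tz":0.01,"roll":0},{"tx":0,"ty":0,"tz":0.015,"roll":0},{"tx":0,"ty":0,"tz":0.015,"roll":0}]'
```

```text
time: 13.15
tcp_pos: [0.5708, -0.1813, 0.1267]
orientation: [-0.001, 0.093, 0.996, 0.0]
ft_force: [-4.9, 0.9, -3.3]
width: 0.108
time: 13.45
tcp_pos: [0.5709, -0.1813, 0.1248]
orientation: [-0.0, 0.093, 0.996, 0.0]
ft_force: [-5.2, 1.0, 0.1]
width: 0.108
```

```bash
python3 -m inch '[{"tx":-0.003,"ty":0,"tz":0.007,"roll":0},{"tx":-0.003,"ty":0,"tz":0.01,"roll":0},{"tx":-0.003,"ty":0,"tz":0.01,"roll":0},{"tx":-0.003,"ty":0,"tz":0.01,"roll":0}]'
```

```text
time: 13.85
tcp_pos: [0.5712, -0.1814, 0.1244]
orientation: [-0.0, 0.093, 0.996, -0.0]
ft_force: [-13.9, 3.5, 14.5]
width: 0.104
```

The key is home at TCP z 0.1244 as predicted, with 14.5 N. There is some side load along the slot, so I'll relieve it.

```bash
python3 -m inch '[{"tx":0.006,"ty":0,"tz":0,"roll":0},{"tx":0.006,"ty":0,"tz":0,"roll":0},{"tx":0.006,"ty":0,"tz":0,"roll":0}]'; python3 -m inch '[{"tx":0.005,"ty":0,"tz":0,"roll":0},{"tx":0.005,"ty":0,"tz":0,"roll":0},{"tx":0.005,"ty":0,"tz":0,"roll":0}]'
```

```text
time: 14.15
tcp_pos: [0.571, -0.1814, 0.1244]
orientation: [0.001, 0.093, 0.996, -0.0]
ft_force: [-5.4, 1.7, 9.2]
width: 0.11
time: 14.45
tcp_pos: [0.5708, -0.1813, 0.1244]
orientation: [0.001, 0.093, 0.996, -0.0]
ft_force: [-1.7, 1.3, 7.6]
width: 0.109
```

```bash
python3 - <<'E'
from h import *
s=observe();print(s["ft_force"],s["torque"])
p,D=camera("wrist"); cv2.imwrite("pics/w7.png",cv2.resize(p[165:275,205:300,::-1],None,fx=5,fy=5,interpolation=0))
p,D=camera("scene"); cv2.imwrite("pics/s7.png",cv2.resize(p[60:200,100:300,::-1],None,fx=3,fy=3,interpolation=2))
E
```

```text
[-1.66830173  1.26718207  7.55316586] [0.23522669 0.31158391 0.00345659]
```

View pics/w7.png

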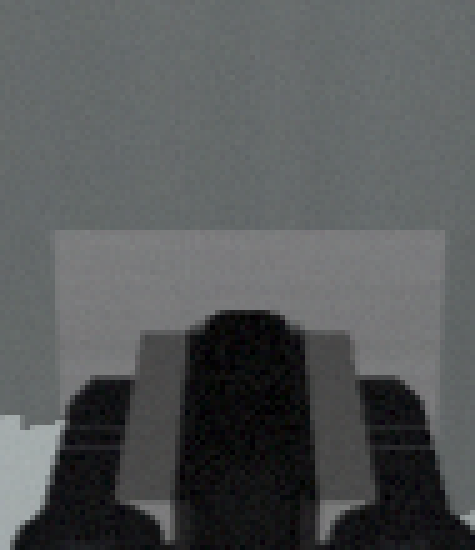

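View pics/s7.png

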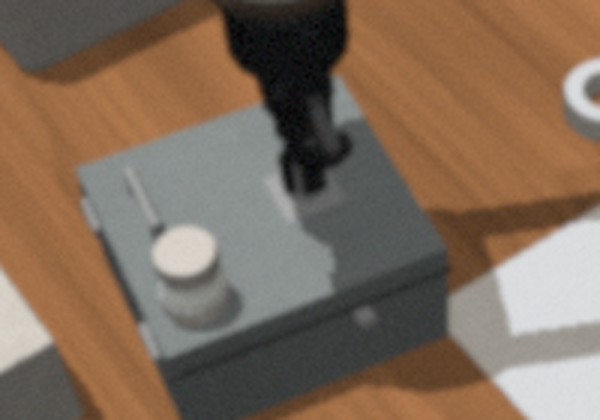

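The collar is at the face: measured TCP height equals the predicted 0.1244, there is about 8 N of contact force, and the plate is centred under the fingers. Now I'll turn clockwise, shifting to make up for the key's 1.4 mm offset in the grip.

```bash
python3 -m inch '[{"tx":0,"ty":0.001,"tz":0,"roll":0.08},{"tx":0,"ty":0.002,"tz":0,"roll":0.16},{"tx":-0.001,"ty":0.003,"tz":0,"roll":0.24},{"tx":-0.001,"ty":0.004,"tz":0,"roll":0.32},{"tx":-0.002,"ty":0.005,"tz":0,"roll":0.4},{"tx":-0.003,"ty":0.006,"tz":0,"roll":0.5},{"tx":-0.003,"ty":0.006,"tz":0,"roll":0.5},{"tx":-0.003,"ty":0.006,"tz":0,"roll":0.5}]'
python3 -c "
from h import *; plan(.571,-.181,.1244,79.4);print(observe()['torque'])"
```

```text
time: 15.35
tcp_pos: [0.5717, -0.1797, 0.1245]
orientation: [0.001, 0.467, 0.884, 0.001]
ft_force: [2.1, 8.2, 7.5]
width: 0.111
tcp [ 0.5717 -0.1797  0.1245] psi 124.35 q6 -1.03 t 15.35
tx -0.0045 ty -0.0091 tz 0.0005 roll 0.4994
[ 1.62799258 -0.38892617  0.0134487 ]
```

```bash
python3 -m inch '[{"tx":0.001,"ty":0.003,"tz":0.001,"roll":0.08},{"tx":0.001,"ty":0.004,"tz":0.001,"roll":0.16},{"tx":0.001,"ty":0.005,"tz":0.001,"roll":0.24},{"tx":0.001,"ty":0.006,"tz":0.001,"roll":0.32},{"tx":0,"ty":0.007,"tz":0.001,"roll":0.4},{"tx":0,"ty":0.008,"tz":0.001,"roll":0.48},{"tx":0,"ty":0.008,"tz":0.001,"roll":0.52},{"tx":0,"ty":0.008,"tz":0.001,"roll":0.52},{"tx":0,"ty":0.008,"tz":0.001,"roll":0.52},{"tx":0,"ty":0.008,"tz":0.001,"roll":0.52}]'
python3 - <<'E'
from h import *; plan(.571,-.181,.1244,79.4);print(observe()['torque'])
P=camera_params("wrist");p,D=camera("wrist"); cv2.imwrite("pics/w8.png",p[:,:,::-1])
p,D=camera("top"); cv2.imwrite("pics/t8.png",p[:,:,::-1])
p,D=camera("scene"); cv2.imwrite("pics/s8.png",p[:,:,::-1])
E
```

```text
time: 16.35
tcp_pos: [0.5735, -0.1792, 0.1245]
orientation: [0.001, 0.779, 0.627, 0.002]
ft_force: [8.6, 7.4, 4.6]
width: 0.111
tcp [ 0.5735 -0.1792  0.1245] psi 77.59 q6 -0.22 t 16.35
tx -0.0155 ty -0.0136 tz 0.0007 roll -0.0202
[ 1.2985802  -1.73971325  0.0685596 ]
```

View pics/w8.png

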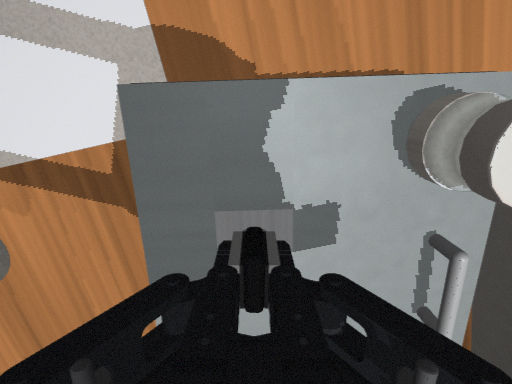

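View pics/s8.png

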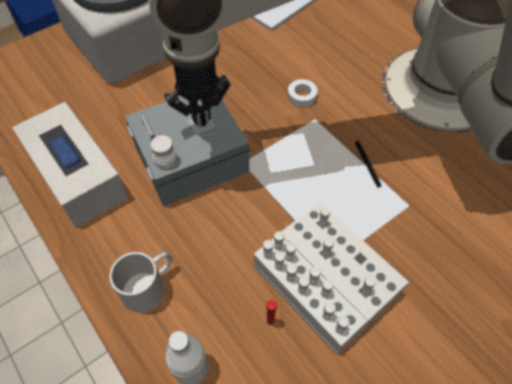

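The tool has turned 91.8° and the grip still holds. I'll ease the side load and confirm it settles.

```bash
python3 -m inch '[{"tx":0.003,"ty":0.002,"tz":0.003,"roll":0},{"tx":0.003,"ty":0.002,"tz":0.003,"roll":0},{"tx":0.003,"ty":0.002,"tz":0.003,"roll":0},{"tx":0.003,"ty":0.002,"tz":0.003,"roll":0},{"tx":0.003,"ty":0.002,"tz":0.003,"roll":0}]'
python3 - <<'E'
from h import *; plan(.571,-.181,.1244,79.4);print(observe()['torque'],observe()['ft_force'])
E
```

```text
time: 17.0
tcp_pos: [0.5736, -0.1791, 0.1244]
orientation: [0.002, 0.779, 0.626, 0.002]
ft_force: [4.4, 5.3, 10.1]
width: 0.105
tcp [ 0.5736 -0.1791  0.1244] psi 77.58 q6 -0.22 t 17.0
tx -0.0160 ty -0.0145 tz 0.0003 roll -0.0202
[ 1.00192424 -0.87726292  0.06717072] [ 4.39680686  5.34299163 10.07269666]
```

```bash
python3 - <<'E'
import cv2
a=cv2.imread("pics/t8.png"); cv2.imwrite("pics/t8c.png",cv2.resize(a[110:240,120:400],None,fx=2.8,fy=2.8,interpolation=2))
a=cv2.imread("pics/s8.png")
cv2.imwrite("pics/s8c.png",cv2.resize(a[80:180,130:260],None,fx=5,fy=5,interpolation=2))
E
```

```text
(no output)
```

View pics/t8c.png

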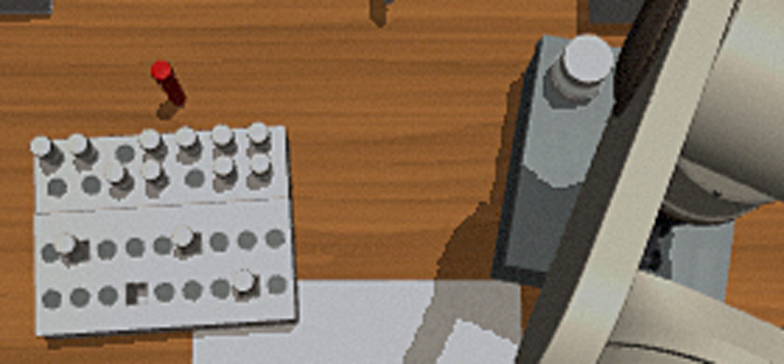

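View pics/s8c.png

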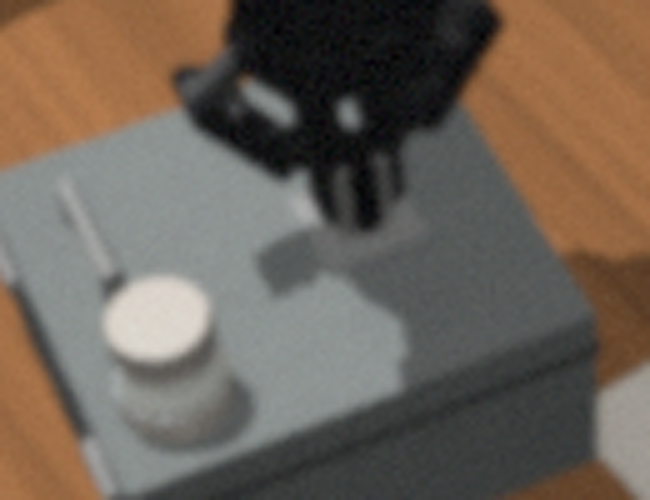

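```bash
python3 -m inch '[{"tx":0,"ty":0,"tz":0,"roll":0.02},{"tx":0,"ty":0,"tz":0,"roll":0.02},{"tx":0,"ty":0,"tz":0,"roll":0.02},{"tx":0,"ty":0,"tz":0,"roll":0.02},{"tx":0,"ty":0,"tz":0,"roll":0.02}]'
python3 - <<'E'
from h import *; s=observe();print(np.degrees(psi()),s['torque'],s['ft_force'],s["width"],s["tcp_pos"])
hand_in()
E
```

```text
time: 17.5
tcp_pos: [0.5737, -0.1791, 0.1244]
orientation: [0.002, 0.789, 0.614, 0.002]
ft_force: [4.5, 6.1, 9.6]
width: 0.109
75.78191659793565 [ 1.00162135 -0.99177603  0.10878657] [4.51670733 6.08121537 9.57765716] 0.10872804526934439 [ 0.57373639 -0.17909148  0.12442008]
the job is handed in; nothing more can be done
```

I took the key from the rack, rocked it past both pins until the collar was on the lock face, and turned it clockwise. I handed the job in at 17.5 s, still gripping the key and holding it turned; no verdict came back.

Last checks:
- **Turn:** the tool turned about 94° from the slot direction. Allowing for the 0.1 rad lag, the lock should be at about 1.5 rad. I could not read the lock joint itself. The counter-torque of about 0.07–0.11 N m at the end fits its spring.
- **Seating:** the tool was at z 0.1244, exactly the height worked out for the collar on the face, pressing down with about 10 N. The arm hides the collar in the pictures, so I could not see it directly.
- **Grip:** the opening held at about 9 mm on the 10 mm bow.
- **Tubes:** the top view after the turn shows all three loose tubes upright in their wells.
- **Did not fully agree:** about 7 N of side load remained on the key. The key's position from the tool pose was also about 1.5–2 mm from the lock centre measured by the wrist camera. That is inside the 4 mm limit, but not dead centre.

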